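# Set the spindle's bearing play with the knurled nut

### The job

Set the bearing play of the spindle in the tilting stand: first swing the turntable clockwise (seen from above) until its dog is against the stop pin and tilt the spindle upright, then screw the knurled brass nut down until it bottoms on the housing and back it off a quarter turn. Finish still gripping the nut there without letting go, ready for its locking, with the spindle still upright and the turntable still on its stop. Leave the other things on the bench where they are.

Things in the scene. Friction and masses are not known exactly. Their poses are not given: they have to be found in the camera images.
- stand: green cast base of the tilting stand, bolted to the bench: disc 188 mm across, 22 mm high, three bolt lugs out to 128 mm. Origin: centre of its underside, on the vertical swivel axis; z up; x is the way the spindle leans when the turntable is on its stop. A steel stop pin (10 mm, top 50 mm up) stands at radius 80 mm, 60 degrees clockwise from x.
- swivel (a joint): angle (rad) of the turntable, about the vertical axis of stand. 0 = its steel dog is against the stop pin (end of travel); grows anticlockwise from above, to 1.0. Starts at 0.4 to 0.9; stays where left (friction 0.9 N m). Two cheeks stand on it, 50 mm wide, 135 mm high from the bench, outer faces 57 mm from the centre, star knobs out to 80 mm.
- tilt (a joint): lean (rad) of the spindle between the cheeks. The level axis crosses the swivel axis 110 mm above the bench, along the stand's y turned by the swivel angle. 0 = upright; positive leans the top to the stand's x turned by the swivel angle; -0.35 to 0.95. Starts at 0.4 to 0.75; stays where left (friction 1.3 N m, no stop at 0).
- shaft_tip (a point): centre of the top end of the steel spindle shaft, 105 mm from the tilt axis along the spindle (z). The shaft is 18 mm thick and stands 30 to 32 mm clear above the nut: grip it to swing and tilt the spindle. Below the nut is the black housing, 68 mm thick, its top face (the nut's seat) 45 mm from the tilt axis.
- nut: knurled brass adjusting nut on the threaded neck around the shaft, 48 mm in diameter, 28 mm high. Origin: centre of its underside, on the spindle axis, 45 mm from the tilt axis when bottomed; z along the spindle, x towards the white line on its top and side.
- nut_turn (a joint): angle of the nut on its right-hand thread (rad). 0 = bottomed on the housing (stops dead); grows as it is unscrewed (anticlockwise from above), 2 mm rise per turn. It starts at 2.4 to 4.6. It turns with 0.1 N m and stays where it is left; 1.57 = backed off a quarter turn.
- case: closed red plastic instrument case, 100 x 170 x 34 mm, lying loose on the bench; origin: centre of its underside.
- bearing: loose steel bearing ring, 62 mm outside, 35 mm bore, 17 mm high; origin: centre of its underside.
- tin: closed grease tin with yellow band, 72 mm diameter, 75 mm high; origin: centre of its underside.
- spanner: loose steel spanner, 170 mm long, lying flat along its x; origin: centre of its underside.

How it is judged:
By the outcome, as a careful person would: the job done as asked, in the order asked, and still so for the second after the job is handed in, while the arm keeps its last pose, push and grip.
It also fails if it takes over 64 s, if anything falls off the work surface, if the arm or the gripper's body presses on something with over 40 N, if the wrist force passes 120 N, or if a joint passes its speed limit or range.

### The arm

A 6-joint arm with a two-finger parallel gripper is mounted at the origin on the work surface. World frame = base frame: x ahead of the robot, y to its left, z up, the work surface at z = 0. Lengths are in m, angles in rad, forces in N, time in s.
With the tool pointing down it reaches from about 0.275 to 0.725 m from the base axis. Payload 15.9 kg.
Tool frame: the origin (TCP) lies between the finger pads, 19 mm behind the fingertips; this is the grasp point; z points along the fingers, y is the line along which they close (so a half turn about z gives the same grasp; the last joint's range is limited). The gripper opens to 85 mm and grips with 20 to 120 N. Pads are 22 mm wide; open, the fingers measure 114 mm over their backs; the gripper's body (76 mm by 85 mm) begins 54 mm behind the grasp point. The pads swing forward as they close: fully open they stand 13 mm farther back than shut.
Start: joints at [-1.32, 0.213, -0.034, 1.323, 0, 1.571], TCP at [0.124, -0.484, 0.25] pointing down, gripper open.
Joint ranges: [-2.98, 2.98], [-0.74, 1.72], [-1.14, 1.35], [-2.1, 2.04], [-1.57, 1.44], [-3.14, 3.14]. Speed limits (rad/s): [1.89, 1.89, 2.39, 2.57, 3.14, 3.14].

### API

Orientations are given as [roll, pitch, yaw] about the fixed x, y, z axes, in that order (R = Rz(yaw) Ry(pitch) Rx(roll)).
In Python, from workcell import r, grab_frame gives the robot as it stands. The module is installed in compiled form; this text tells all that it offers.
- The arm moves only by the shell command python3 -m inch 'ROWS' [FORCE]. ROWS is JSON, a list of rows, each an object of numbers: "jaw": the closure, from 0 (fully open) to 1 (shut); "dx", "dy", "dz": the shift along the tool's x, y, z in m; "turn": the turn about the tool's z in rad. In form: [{"jaw": .., "dx": .., "dy": .., "dz": .., "turn": ..}, ...]. A call has exactly 8 rows; each row shifts and turns the commanded pose from where the row before left it, along the tool's axes as they then stand; what a row does not reach is not made up. A row lasts 1/8 s, in which the tool goes at most 62.5 mm and 10.7 degrees, less where a joint would pass 70% of its speed; a pose out of reach is approached as far as the arm can. A call with a gripper value outside its range is refused whole. The fingers move at their own pace and stop on an object; FORCE is the grip in N (left out, the last holds). Time passes only in rows, so rows that do not move let the fingers close, or fill a call up. It gives the time, the measured TCP pose, the force, the opening and the grip force at its end, in the units of the state.
- r.get_obs(): the state, without advancing time (a new reading comes with each control period).
- grab_frame(name): name is "side" or "top"; returns a dict with "frame" (480x640x3 uint8, red, green, blue), "fx", "fy", "cx", "cy" (pixels), "k1" (the pictures are not rectified: a ray, as slopes to the right and down, at radius r is drawn at 1 + k1 r^2 times it, then the intrinsics apply), "R" (3x3) and "t" (3): a world point X has camera coordinates R X + t. Camera axes: x right, y down, z forward; pixel columns grow to the right and rows downward; lengths in m; the calibration is good to about 2 mm. A picture is of the moment at which its call begins. There is no depth.
- r.close_job(): hands the job in; it is judged then, once.
The state is a dict: "time": time; "qpos": joint angles; "joint_vel": joint speeds; "joint_torque": joint torques, N m; "tool_pos": TCP position; "eef_rot": TCP orientation; "wrist_force": force on the tool from outside, world axes, zero at the start; "moment": the same for the moment, N m; "grip_width": finger opening in m; "gripper_force": force on a finger pad.
Only numpy, scipy, OpenCV 4.12 (cv2) and the standard library are available. Lean on these libraries where they do the work, as an engineer would, in place of code of your own. Each camera call takes 0.05 s, during which the arm holds its last target. There are 200 camera calls.

## Working session

There is one attempt and no reset: what is moved stays moved. The work goes in short steps, Python scripts to look and compute and a shell command to move; the robot and the scene stay as the last step left them, time stands still between calls to the robot, and variables do not carry over. Pictures are saved under pics/ and viewed, at most 10 in all, crops included, and the job is handed in when it is done.

```bash
mkdir -p pics
python3 - <<'E'
from workcell import r, grab_frame
import cv2, json
for n in ("side","top"):
    f=grab_frame(n); cv2.imwrite(f"pics/{n}0.png",f["frame"][:,:,::-1])
    print(n,{k:(v.tolist() if hasattr(v,'tolist') else v) for k,v in f.items() if k!="frame"})
o=r.get_obs(); print(o)
E
```

```text
side {'fx': 528.8780644486395, 'fy': 528.8780644486395, 'cx': 312.48741568428676, 'cy': 238.05309459374374, 'k1': -0.13254665857383294, 'R': [[-0.9481381841655248, -0.3178440151770304, -0.003027497885225591], [-0.20449066204491306, 0.6172383244728757, -0.7597370728997963], [0.24334656945133729, -0.7197166336955542, -0.6502233572536478]], 't': [0.49916656609985044, 0.1777234143982452, 1.1298860956166277]}
top {'fx': 569.4020913553139, 'fy': 569.4020913553139, 'cx': 321.5014163514967, 'cy': 234.27673627534566, 'k1': -0.14514263517427814, 'R': [[0.008129355815781971, -0.9998045765786371, 0.01802005067786072], [-0.9908534968509896, -0.010481364575131609, -0.1345343405038626], [0.13469692406356756, -0.01676155270419286, -0.9907450676126318]], 't': [0.015324573527174415, 0.5288059456926044, 1.052995715819175]}
{'time': 0.1, 'qpos': array([-1.31998347e+00,  2.13293986e-01, -3.49637585e-02,  1.32350132e+00,
       -9.58194271e-06,  1.57078080e+00]), 'joint_vel': array([ 3.36137768e-04,  2.01963722e-04,  1.19221742e-03, -6.93849569e-05,
       -9.90010030e-04, -7.63204573e-04]), 'joint_torque': array([-2.13591411e-03, -6.87251902e+01,  4.87802303e+01,  1.22659828e-02,
       -2.06609793e-04,  8.33979072e-06]), 'tool_pos': array([ 0.12402427, -0.48408802,  0.24958505]), 'eef_rot': array([-3.14062992e+00,  9.56698610e-06,  2.50828398e-01]), 'wrist_force': array([0.09171308, 0.69173871, 0.39124336]), 'moment': array([-0.00955008,  0.00513089, -0.03442113]), 'gripper_force': 0.0, 'grip_width': 0.08544937377268266}
```

View pics/side0.png

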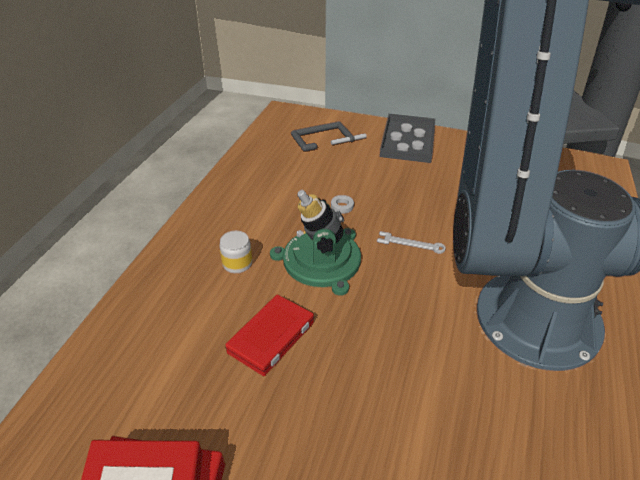

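View pics/top0.png

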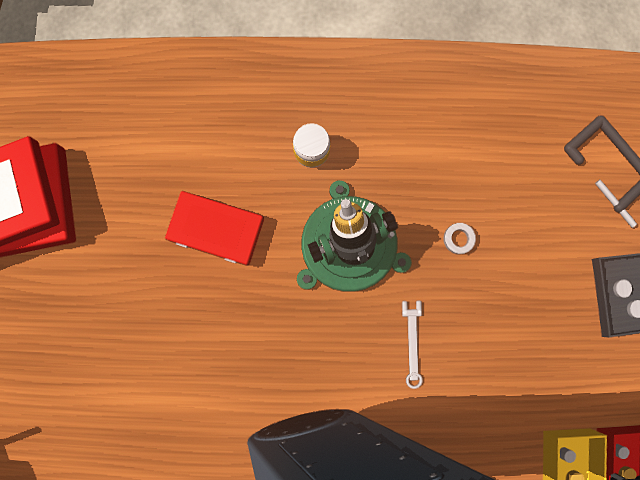

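The stand sits near top pixel (349,244), with the spindle tip at about (346,205) leaning away from the robot. In the side view the stand is near (322,258) and the tip near (303,194). I'll enlarge both.

```bash
cat > h.py <<'E'
import numpy as np, cv2
from workcell import r, grab_frame
def ray(f,u,v):
    K=np.array([[f["fx"],0,f["cx"]],[0,f["fy"],f["cy"]],[0,0,1]])
    p=cv2.undistortPoints(np.array([[[u,v]]],float),K,np.array([f["k1"],0,0,0,0.]))[0,0]
    R=np.array(f["R"]);t=np.array(f["t"]); d=R.T@np.array([p[0],p[1],1]); return -R.T@t, d/np.linalg.norm(d)
def onz(f,u,v,z):
    c,d=ray(f,u,v); return c+d*(z-c[2])/d[2]
def tri(fa,a,fb,b):
    ca,da=ray(fa,*a); cb,db=ray(fb,*b)
    s=np.linalg.lstsq(np.c_[da,-db],cb-ca,rcond=None)[0]; A=ca+s[0]*da;B=cb+s[1]*db
    return (A+B)/2, np.linalg.norm(A-B)
def px(f,X):
    K=np.array([[f["fx"],0,f["cx"]],[0,f["fy"],f["cy"]],[0,0,1]])
    return cv2.projectPoints(np.array([X],float),cv2.Rodrigues(np.array(f["R"]))[0],np.array(f["t"]),K,np.array([f["k1"],0,0,0,0.]))[0][0,0]
E
python3 - <<'E'
from h import *
out=[]
for n,(x,y) in (("side",(262,175)),("top",(290,175))):
    f=grab_frame(n); im=f["frame"][:,:,::-1].copy()
    hsv=cv2.cvtColor(im,cv2.COLOR_BGR2HSV); m=cv2.inRange(hsv,(60,80,25),(90,255,255))
    out.append(cv2.resize(im[y:y+125,x:x+125],(0,0),fx=3.2,fy=3.2,interpolation=cv2.INTER_CUBIC)) 
    if n=="top":
        k,l,s,c=cv2.connectedComponentsWithStats(m); i=1+s[1:,4].argmax(); print(s[i],c[i])
cv2.imwrite("pics/c1.png",np.hstack(out))
E
```

```text
[ 297  198   91   93 2500] [330.9016 257.1928]
```

View pics/c1.png

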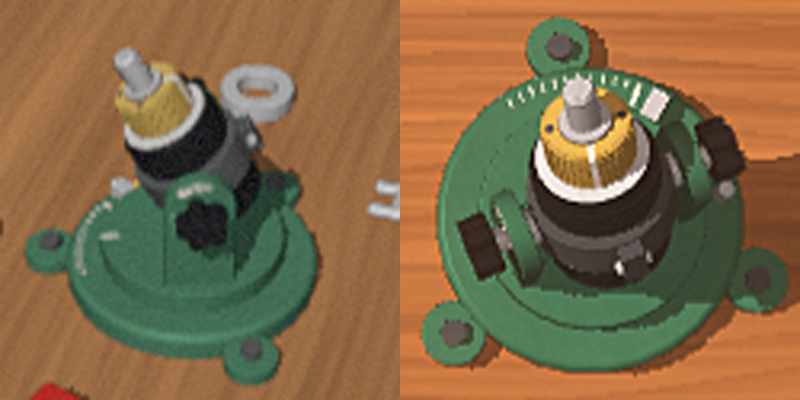

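Run:
```python
from h import *
S=grab_frame("side");T=grab_frame("top")
s=lambda x,y:(262+x/3.2,175+y/3.2); t=lambda x,y:(290+(x-400)/3.2,175+y/3.2)
tip,e=tri(S,s(128,53),T,t(577,86)); print("tip",tip,e)
b=np.array([onz(T,*t(*p),0.022)[:2] for p in((560,47),(455,332),(758,280))])
sb=np.array([onz(S,*s(*p),0.022)[:2] for p in((252,350),(50,240))])
A=2*(b[1:]-b[0]);c=np.linalg.solve(A,(b[1:]**2).sum(1)-(b[0]**2).sum())
print("bolts",b,sb,"c",c,np.linalg.norm(b-c,axis=1))
ang=lambda p:np.degrees(np.arctan2(*(p[:2]-c)[::-1]))
pin=onz(T,*t(725,188),0.05);print("pin",pin,np.linalg.norm(pin[:2]-c),ang(pin))
print("tip lean dir",ang(tip),np.linalg.norm(tip[:2]-c),"tilt",np.degrees(np.arctan2(np.linalg.norm(tip[:2]-c),tip[2]-.11)))
k1=onz(T,*t(482,245),.115);k2=onz(T,*t(722,150),.115);print("knobs",k1,k2,(k1+k2)/2, np.degrees(np.arctan2(*(k1-k2)[:2][::-1]))-90)
```

```text
tip [ 0.55722179 -0.0156528   0.20428162] 0.004265162366523994
bolts [[ 0.61906464 -0.01550612]
 [ 0.44418136  0.04677506]
 [ 0.47704445 -0.13588565]] [[ 0.44154381  0.05372393]
 [ 0.61811838 -0.00946083]] c [ 0.51358145 -0.03502555] [0.107274 0.107274 0.107274]
pin [ 0.52909333 -0.11225748  0.05      ] 0.07877429313549919 -78.643352861257
tip lean dir 23.93730933853607 0.04774707172727273 tilt 26.8590372341347
knobs [0.48696861 0.03172623 0.115     ] [ 0.54147926 -0.10155426  0.115     ] [ 0.51422393 -0.03491401  0.115     ] 22.24416728964607
```

```bash
python3 -m inch '[{"jaw":0.3,"dx":0.033,"dy":-0.0215,"dz":0},{"jaw":0.3,"dx":0.033,"dy":-0.0215,"dz":0},{"jaw":0.3,"dx":0.033,"dy":-0.0215,"dz":0},{"jaw":0.3,"dx":0.033,"dy":-0.0215,"dz":0},{"jaw":0.3,"dx":0.033,"dy":-0.0215,"dz":0},{"jaw":0.3,"dx":0.033,"dy":-0.0215,"dz":0},{"jaw":0.3,"dx":0.033,"dy":-0.0215,"dz":0},{"jaw":0.3,"dx":0.033,"dy":-0.0215,"dz":0}]' 80
python3 -c "
from workcell import r;o=r.get_obs();print(o['qpos'],o['eef_rot'])"
```

```text
[-1.32000351e+00  2.13083114e-01 -3.45996137e-02  1.32346996e+00
  8.13815974e-06  1.57078736e+00] [-3.14123629e+00 -8.14135480e-06  2.50801782e-01]$[0]: bad value
```

```bash
python3 -m inch '[{"jaw":0.3,"dx":0.033,"dy":-0.0215,"dz":0,"turn":0},{"jaw":0.3,"dx":0.033,"dy":-0.0215,"dz":0,"turn":0},{"jaw":0.3,"dx":0.033,"dy":-0.0215,"dz":0,"turn":0},{"jaw":0.3,"dx":0.033,"dy":-0.0215,"dz":0,"turn":0},{"jaw":0.3,"dx":0.033,"dy":-0.0215,"dz":0,"turn":0},{"jaw":0.3,"dx":0.033,"dy":-0.0215,"dz":0,"turn":0},{"jaw":0.3,"dx":0.033,"dy":-0.0215,"dz":0,"turn":0},{"jaw":0.3,"dx":0.033,"dy":-0.0215,"dz":0,"turn":0}]' 80
python3 -c "
from workcell import r;o=r.get_obs();print(o['qpos'],o['eef_rot'])"
```

```text
time: 1.3
tool_pos: [0.3379, -0.2511, 0.2501]
eef_rot: [3.141, -0.0, 0.251]
wrist_force: [-0.6, -0.5, 0.9]
grip_width: 0.0601
gripper_force: 0.0
[-6.39213725e-01  5.05366804e-02 -2.22690137e-01  1.29735712e+00
 -2.44409661e-05  2.25160637e+00] [ 3.14141223e+00 -1.14689698e-04  2.50772571e-01]
```

```bash
python3 -m inch '[{"jaw":0.3,"dx":0.0336,"dy":-0.0216,"dz":0,"turn":0},{"jaw":0.3,"dx":0.0336,"dy":-0.0216,"dz":0,"turn":0},{"jaw":0.3,"dx":0.0336,"dy":-0.0216,"dz":0,"turn":0},{"jaw":0.3,"dx":0.0336,"dy":-0.0216,"dz":0,"turn":0},{"jaw":0.3,"dx":0.0336,"dy":-0.0216,"dz":0,"turn":0},{"jaw":0.3,"dx":0.0336,"dy":-0.0216,"dz":0,"turn":0},{"jaw":0.3,"dx":0.0336,"dy":-0.0216,"dz":0,"turn":0},{"jaw":0.3,"dx":0.0336,"dy":-0.0216,"dz":0,"turn":0}]' 80
python3 -m inch '[{"jaw":0.3,"dx":0,"dy":0,"dz":0,"turn":-0.185},{"jaw":0.3,"dx":0,"dy":0,"dz":0,"turn":-0.185},{"jaw":0.3,"dx":0,"dy":0,"dz":0,"turn":-0.185},{"jaw":0.3,"dx":0,"dy":0,"dz":0,"turn":-0.185},{"jaw":0.3,"dx":0,"dy":0,"dz":0,"turn":-0.185},{"jaw":0.3,"dx":0,"dy":0,"dz":0,"turn":-0.185},{"jaw":0.3,"dx":0,"dy":0,"dz":0,"turn":-0.185},{"jaw":0.3,"dx":0,"dy":0,"dz":0,"turn":-0.185}]'
python3 -m inch '[{"jaw":0.3,"dx":0,"dy":0,"dz":0,"turn":-0.185},{"jaw":0.3,"dx":0,"dy":0,"dz":0,"turn":-0.185},{"jaw":0.3,"dx":0,"dy":0,"dz":0,"turn":-0.185},{"jaw":0.3,"dx":0,"dy":0,"dz":0,"turn":-0.185},{"jaw":0.3,"dx":0,"dy":0,"dz":0,"turn":-0.185},{"jaw":0.3,"dx":0,"dy":0,"dz":0,"turn":-0.185},{"jaw":0.3,"dx":0,"dy":0,"dz":0,"turn":-0.185},{"jaw":0.3,"dx":0,"dy":0,"dz":0,"turn":-0.185}]'
```

```text
time: 2.3
tool_pos: [0.5554, -0.017, 0.25]
eef_rot: [3.142, 0.0, 0.251]
wrist_force: [0.7, -0.3, -0.1]
grip_width: 0.0598
gripper_force: 0.0
time: 3.3
tool_pos: [0.5546, -0.0181, 0.2499]
eef_rot: [-3.141, -0.0, 1.737]
wrist_force: [-0.1, -0.5, 0.1]
grip_width: 0.0598
gripper_force: 0.0
time: 4.3
tool_pos: [0.5546, -0.0181, 0.2499]
eef_rot: [3.142, -0.0, -3.066]
wrist_force: [-0.3, 0.3, 0.1]
grip_width: 0.0596
gripper_force: 0.0
```

```bash
python3 -m inch '[{"jaw":0.3,"dx":0,"dy":0,"dz":0,"turn":-0.165},{"jaw":0.3,"dx":0,"dy":0,"dz":0,"turn":-0.165},{"jaw":0.3,"dx":0,"dy":0,"dz":0.01,"turn":0},{"jaw":0.3,"dx":0,"dy":0,"dz":0.01,"turn":0},{"jaw":0.3,"dx":0,"dy":0,"dz":0.01,"turn":0},{"jaw":0.3,"dx":0,"dy":0,"dz":0.01,"turn":0},{"jaw":0.3,"dx":0,"dy":0,"dz":0.01,"turn":0},{"jaw":0.3,"dx":0,"dy":0,"dz":0,"turn":0}]'
python3 - <<'E'
from h import *
out=[]
for n,(x,y) in (("side",(262,145)),("top",(290,145))):
    f=grab_frame(n); im=f["frame"][:,:,::-1].copy()
    out.append(cv2.resize(im[y:y+125,x:x+125],(0,0),fx=3.2,fy=3.2,interpolation=cv2.INTER_CUBIC)) 
cv2.imwrite("pics/c2.png",np.hstack(out))
E
```

```text
time: 5.3
tool_pos: [0.5542, -0.0181, 0.1992]
eef_rot: [3.141, -0.001, -2.743]
wrist_force: [-0.6, 0.3, 1.1]
grip_width: 0.0597
gripper_force: 0.0
```

View pics/c2.png

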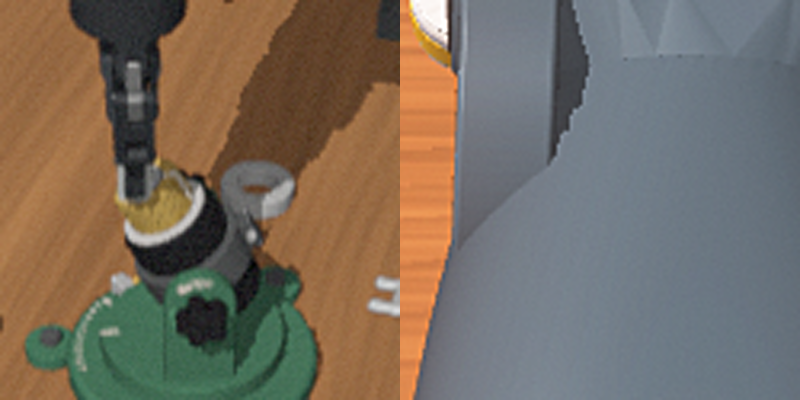

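The near finger stands in front of the shaft at side crop (135,180), just above the nut, and the top view is hidden by the arm. Next I close on the shaft.

```bash
python3 -m inch '[{"jaw":1,"dx":0,"dy":0,"dz":0,"turn":0},{"jaw":1,"dx":0,"dy":0,"dz":0,"turn":0},{"jaw":1,"dx":0,"dy":0,"dz":0,"turn":0},{"jaw":1,"dx":0,"dy":0,"dz":0,"turn":0},{"jaw":1,"dx":0,"dy":0,"dz":0,"turn":0},{"jaw":1,"dx":0,"dy":0,"dz":0,"turn":0},{"jaw":1,"dx":0,"dy":0,"dz":0,"turn":0},{"jaw":1,"dx":0,"dy":0,"dz":0,"turn":0}]' 80
```

```text
time: 6.4
tool_pos: [0.5544, -0.0167, 0.2007]
eef_rot: [3.139, 0.001, -2.742]
wrist_force: [-6.1, 11.7, 10.7]
grip_width: 0.0153
gripper_force: 78.5
```

Run:
```python
from h import *
f=grab_frame("side"); im=f["frame"][:,:,::-1].copy()
for X in ([.5544,-.0167,.2007],): print(px(f,X))
cv2.imwrite("pics/c3.png",cv2.resize(im[170:230,270:350],(0,0),fx=8,fy=8,interpolation=cv2.INTER_CUBIC))
```

```text
[302.44864416 192.68531366]
```

View pics/c3.png

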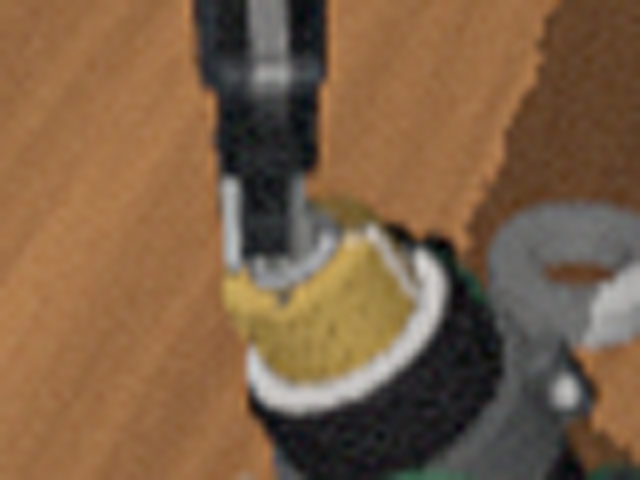

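The fingertips sit just above the collar at the nut's top, crop (285,270), and the shaft is held. I'll lift 2 mm to ease the upward force, then swing clockwise.

```bash
python3 -m inch '[{"jaw":1,"dx":0,"dy":0,"dz":-0.002,"turn":0},{"jaw":1,"dx":0.0002,"dy":-0.004,"dz":0,"turn":0.09},{"jaw":1,"dx":0.0002,"dy":-0.004,"dz":0,"turn":0.09},{"jaw":1,"dx":0.0002,"dy":-0.004,"dz":0,"turn":0.09},{"jaw":1,"dx":0.0002,"dy":-0.004,"dz":0,"turn":0.09},{"jaw":1,"dx":0,"dy":0,"dz":0,"turn":0},{"jaw":1,"dx":0,"dy":0,"dz":0,"turn":0},{"jaw":1,"dx":0,"dy":0,"dz":0,"turn":0}]' 80
```

```text
time: 7.45
tool_pos: [0.5569, -0.0317, 0.2011]
eef_rot: [3.137, -0.003, -3.101]
wrist_force: [-3.5, 15.9, -8.0]
grip_width: 0.0149
gripper_force: 80.3
```

```bash
python3 -m inch '[{"jaw":1,"dx":0.0002,"dy":-0.004,"dz":0,"turn":0.09},{"jaw":1,"dx":0.0002,"dy":-0.004,"dz":0,"turn":0.09},{"jaw":1,"dx":0.0002,"dy":-0.004,"dz":0,"turn":0.09},{"jaw":1,"dx":0.0001,"dy":-0.003,"dz":0,"turn":0.07},{"jaw":1,"dx":0,"dy":-0.001,"dz":0,"turn":0.02},{"jaw":1,"dx":0,"dy":0,"dz":0,"turn":0},{"jaw":1,"dx":0,"dy":0,"dz":0,"turn":0},{"jaw":1,"dx":0,"dy":0,"dz":0,"turn":0}]' 80
python3 -m inch '[{"jaw":1,"dx":0,"dy":-0.001,"dz":0,"turn":0.02},{"jaw":1,"dx":0,"dy":-0.001,"dz":0,"turn":0.02},{"jaw":1,"dx":0,"dy":0,"dz":0,"turn":0},{"jaw":1,"dx":0,"dy":0,"dz":0,"turn":0},{"jaw":1,"dx":0,"dy":0,"dz":0,"turn":0},{"jaw":1,"dx":0,"dy":0,"dz":0,"turn":0},{"jaw":1,"dx":0,"dy":0,"dz":0,"turn":0},{"jaw":1,"dx":0,"dy":0,"dz":0,"turn":0}]' 80
```

```text
time: 8.45
tool_pos: [0.5545, -0.0466, 0.2011]
eef_rot: [3.137, -0.005, 2.823]
wrist_force: [-6.3, 22.2, -5.7]
grip_width: 0.0147
gripper_force: 80.5
time: 9.45
tool_pos: [0.5543, -0.047, 0.2011]
eef_rot: [3.134, -0.005, 2.784]
wrist_force: [-1.9, 33.6, -8.8]
grip_width: 0.015
gripper_force: 80.4
```

```bash
python3 -m inch '[{"jaw":1,"dx":0,"dy":-0.001,"dz":0,"turn":0},{"jaw":1,"dx":0,"dy":0,"dz":0,"turn":0},{"jaw":1,"dx":0,"dy":0,"dz":0,"turn":0},{"jaw":1,"dx":0,"dy":0,"dz":0,"turn":0},{"jaw":1,"dx":0,"dy":0,"dz":0,"turn":0},{"jaw":1,"dx":0,"dy":0,"dz":0,"turn":0},{"jaw":1,"dx":0,"dy":0,"dz":0,"turn":0},{"jaw":1,"dx":0,"dy":0,"dz":0,"turn":0}]' 80
```

```text
time: 10.45
tool_pos: [0.5542, -0.0472, 0.2011]
eef_rot: [3.133, -0.005, 2.785]
wrist_force: [0.5, 40.7, -9.3]
grip_width: 0.0147
gripper_force: 80.4
```

The force rises to 40 N without further motion, so the dog is on the stop. Next I tilt upright.

```bash
python3 -m inch '[{"jaw":1,"dx":0.005,"dy":0.0003,"dz":-0.0022,"turn":0},{"jaw":1,"dx":0.0052,"dy":0,"dz":-0.0019,"turn":0},{"jaw":1,"dx":0.0053,"dy":0,"dz":-0.0016,"turn":0},{"jaw":1,"dx":0.0053,"dy":0,"dz":-0.0013,"turn":0},{"jaw":1,"dx":0.0054,"dy":0,"dz":-0.001,"turn":0},{"jaw":1,"dx":0.0054,"dy":0,"dz":-0.0008,"turn":0},{"jaw":1,"dx":0.0055,"dy":0,"dz":-0.0004,"turn":0},{"jaw":1,"dx":0.0055,"dy":0,"dz":-0.0002,"turn":0}]' 100
python3 -m inch '[{"jaw":1,"dx":0,"dy":0,"dz":0,"turn":0},{"jaw":1,"dx":0,"dy":0,"dz":0,"turn":0},{"jaw":1,"dx":0,"dy":0,"dz":0,"turn":0},{"jaw":1,"dx":0,"dy":0,"dz":0,"turn":0},{"jaw":1,"dx":0,"dy":0,"dz":0,"turn":0},{"jaw":1,"dx":0,"dy":0,"dz":0,"turn":0},{"jaw":1,"dx":0,"dy":0,"dz":0,"turn":0},{"jaw":1,"dx":0,"dy":0,"dz":0,"turn":0}]' 100
```

```text
time: 11.45
tool_pos: [0.5185, -0.0342, 0.2121]
eef_rot: [3.134, 0.005, 2.783]
wrist_force: [28.0, 23.7, -11.6]
grip_width: 0.0142
gripper_force: 98.5
time: 12.45
tool_pos: [0.5179, -0.0341, 0.2121]
eef_rot: [3.134, 0.003, 2.783]
wrist_force: [21.4, 25.0, -9.0]
grip_width: 0.0145
gripper_force: 98.9
```

```bash
python3 -m inch '[{"jaw":1,"dx":0.002,"dy":0.0005,"dz":0,"turn":0},{"jaw":1,"dx":0.0018,"dy":0.0005,"dz":0,"turn":0},{"jaw":1,"dx":0,"dy":0,"dz":0,"turn":0},{"jaw":1,"dx":0,"dy":0,"dz":0,"turn":0},{"jaw":1,"dx":0,"dy":0,"dz":0,"turn":0},{"jaw":1,"dx":0,"dy":0,"dz":0,"turn":0},{"jaw":1,"dx":0,"dy":0,"dz":0,"turn":0},{"jaw":1,"dx":0,"dy":0,"dz":0,"turn":0}]' 100
```

```text
time: 13.45
tool_pos: [0.515, -0.0328, 0.2123]
eef_rot: [3.136, 0.005, 2.783]
wrist_force: [23.2, 16.1, -8.4]
grip_width: 0.014
gripper_force: 99.2
```

```bash
python3 -m inch '[{"jaw":0.3,"dx":0,"dy":0,"dz":0,"turn":0},{"jaw":0.3,"dx":0,"dy":0,"dz":0,"turn":0},{"jaw":0.3,"dx":0,"dy":0,"dz":0,"turn":0},{"jaw":0.3,"dx":0,"dy":0,"dz":-0.02,"turn":0},{"jaw":0.3,"dx":0,"dy":0,"dz":-0.04,"turn":0},{"jaw":0.3,"dx":0,"dy":0,"dz":-0.04,"turn":0},{"jaw":0.3,"dx":0.04,"dy":-0.04,"dz":0,"turn":0},{"jaw":0.3,"dx":0.04,"dy":-0.04,"dz":0,"turn":0}]' 80
python3 -m inch '[{"jaw":0.3,"dx":0.04,"dy":-0.04,"dz":0,"turn":0},{"jaw":0.3,"dx":0.04,"dy":-0.04,"dz":0,"turn":0},{"jaw":0.1,"dx":0.01,"dy":-0.04,"dz":0,"turn":0},{"jaw":0.1,"dx":0,"dy":-0.04,"dz":0,"turn":0},{"jaw":0.1,"dx":0,"dy":-0.04,"dz":0,"turn":0},{"jaw":0.1,"dx":0,"dy":0,"dz":0,"turn":0},{"jaw":0.1,"dx":0,"dy":0,"dz":0,"turn":0},{"jaw":0.1,"dx":0,"dy":0,"dz":0,"turn":0}]'
python3 - <<'E'
from h import *
out=[]
for n,(x,y) in (("side",(262,170)),("top",(290,175))):
    f=grab_frame(n); im=f["frame"][:,:,::-1].copy()
    cv2.imwrite(f"pics/{n}1.png",im)
    out.append(cv2.resize(im[y:y+125,x:x+125],(0,0),fx=3.2,fy=3.2,interpolation=cv2.INTER_CUBIC)) 
cv2.imwrite("pics/c4.png",np.hstack(out))
E
```

```text
time: 14.45
tool_pos: [0.4078, -0.0818, 0.3115]
eef_rot: [-3.141, 0.001, 2.782]
wrist_force: [-1.0, -0.9, 0.8]
grip_width: 0.0597
gripper_force: 0.0
time: 15.45
tool_pos: [0.2542, -0.236, 0.3115]
eef_rot: [3.142, 0.0, 2.782]
wrist_force: [-0.3, -0.4, 0.2]
grip_width: 0.0767
gripper_force: 0.0
```

View pics/c4.png

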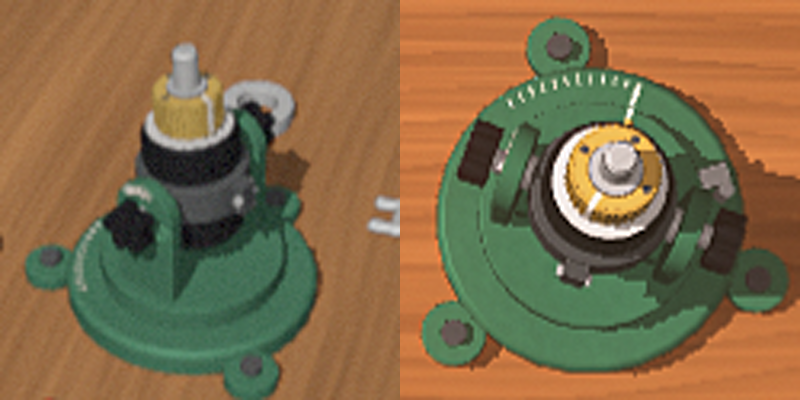

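The spindle now stands near upright. In the top crop the tip is near (622,158), the knobs at (482,152) and (722,242), and the dog is against the pin at (715,180). I'll check it numerically.

Run:
```python
from h import *
S=grab_frame("side");T=grab_frame("top")
s=lambda x,y:(262+x/3.2,170+y/3.2); t=lambda x,y:(290+(x-400)/3.2,175+y/3.2)
def white(f,x,y,w,h,lo,hi):
    im=f["frame"][y:y+h,x:x+w,::-1]; return cv2.inRange(cv2.cvtColor(im,cv2.COLOR_BGR2HSV),lo,hi)
def dump(f,x,y,w,h):
    a=cv2.cvtColor(f["frame"][y:y+h,x:x+w],cv2.COLOR_RGB2HSV); print(x,y); print(np.array2string(a[:,:,2],max_line_width=250)); 
dump(T,350,216,20,18); dump(S,312,180,18,28)
k1=onz(T,*t(482,152),.115);k2=onz(T,*t(722,242),.115);print("knobs",k1,k2,(k1+k2)/2,np.degrees(np.arctan2(*(k1-k2)[:2][::-1]))-90)
for c in ([.5136,-.035],[.515,-.0328],(k1+k2)[:2]/2): print("c",c,"top px",px(T,[*c,.215]),"side px",px(S,[*c,.215]),px(S,[*c,.185]))
print("obs", t(621,158), s(184,48))
g=white(T,325,205,60,55,(15,90,60),(35,255,255)); k,l,st,ce=cv2.connectedComponentsWithStats(g); i=1+st[1:,4].argmax(); print("brass top",st[i]+[325,205,0,0,0],ce[i]+[325,205])
g=white(S,300,180,40,60,(15,90,60),(35,255,255)); k,l,st,ce=cv2.connectedComponentsWithStats(g); i=1+st[1:,4].argmax(); print("brass side",st[i]+[300,180,0,0,0],ce[i]+[300,180])
```

```text
350 216
[[230 232 239 244 243 242 242 242 243 245 247 250 250 251 195  96  60 118 129 128]
 [236 242 241 240 240 241 241 242 244 245 243 255 208 151 204 212 124  53 115 124]
 [241 240 239 241 242 239 238 243 238 240 199 253 113  79  80 255 255 146  28  90]
 [242 242 242 241 241 198 170 216 144 126 117 128 119 116 140 255 248 254 105  43]
 [247 237 239 230 215 195 197 229 224 239 235 179 165 226 255 251 248 251 238 106]
 [246 162 192 211 216 193 232 216 217 218 217 222 245 162 252 249 246 249 251 192]
 [165 193 221 199 230 228 218 215 215 216 217 215 214 120  45 152 147 147 149 143]
 [194 227 221 122 222 241 214 215 216 216 209 209 218 212  67 161 158 158 158 156]
 [227 221 216 110 228 243 214 218 213 209 208 218 224 179 104 135 165 158 159 155]
 [225 220 198 117 219 250 222 214 210 214 216 220 231 155 112  93 165 159 160 160]
 [225 222 178 145 166 225 227 214 215 221 223 226 217  87 127 134 158 160 159 160]
 [225 221 160 144  99 221 193 223 215 226 222 215 108 110 136 133 129 160 157 159]
 [221 221 166 144 143 119 204 188 171 162 132 117 123 122 138 127 130 161 159 161]
 [219 223 194
[... 2471 characters left out ...]
74 171 165 166 158 152 158 178 159 138]]
knobs [0.53883912 0.03221928 0.115     ] [ 0.48990479 -0.10113367  0.115     ] [ 0.51437196 -0.03445719  0.115     ] -20.150787610955803
c [0.5136, -0.035] top px [358.01042262 228.8633402 ] side px [322.99117719 186.05877715] [322.86103431 197.29279066]
c [0.515, -0.0328] top px [356.63723086 227.98202054] side px [322.0631572  186.49740109] [321.94799619 197.73683334]
c [ 0.51437196 -0.03445719] top px [357.67142595 228.38189883] side px [322.57410572 186.13121429] [322.45074276 197.36612953]
obs (359.0625, 224.375) (319.5, 185.0)
brass top [341 212  31  33 474] [355.99578059 229.69620253]
brass side [308 193  19  21 235] [317.14893617 204.74468085]
```

The tip is still about 6.5 mm (3.5°) out along the lean, because the shaft was off centre in the pads' x. Next I regrip with the closing line along the lean, which centres it and squares it up.

```bash
python3 -m inch '[{"jaw":0.3,"dx":-0.0246,"dy":0.04,"dz":0,"turn":0},{"jaw":0.3,"dx":-0.0246,"dy":0.04,"dz":0,"turn":0},{"jaw":0.3,"dx":-0.0246,"dy":0.04,"dz":0,"turn":0},{"jaw":0.3,"dx":-0.0246,"dy":0.04,"dz":0,"turn":0},{"jaw":0.3,"dx":-0.0246,"dy":0.04,"dz":0,"turn":0},{"jaw":0.3,"dx":-0.0246,"dy":0.04,"dz":0,"turn":0},{"jaw":0.3,"dx":-0.0247,"dy":0.04,"dz":0,"turn":0},{"jaw":0.3,"dx":0,"dy":0,"dz":0,"turn":0}]'
python3 -m inch '[{"jaw":0.3,"dx":0,"dy":0,"dz":0,"turn":-0.18},{"jaw":0.3,"dx":0,"dy":0,"dz":0.005,"turn":-0.18},{"jaw":0.3,"dx":0,"dy":0,"dz":0.005,"turn":-0.18},{"jaw":0.3,"dx":0,"dy":0,"dz":0.01,"turn":-0.18},{"jaw":0.3,"dx":0,"dy":0,"dz":0.01,"turn":-0.18},{"jaw":0.3,"dx":0,"dy":0,"dz":0.01,"turn":-0.18},{"jaw":0.3,"dx":0,"dy":0,"dz":0.01,"turn":-0.18},{"jaw":0.3,"dx":0,"dy":0,"dz":0,"turn":-0.18}]'
```

```text
time: 16.65
tool_pos: [0.5155, -0.0333, 0.3103]
eef_rot: [-3.141, -0.001, 2.784]
wrist_force: [1.2, -0.7, -0.3]
grip_width: 0.0598
gripper_force: 0.0
time: 17.65
tool_pos: [0.5131, -0.0357, 0.2609]
eef_rot: [3.141, -0.001, -2.056]
wrist_force: [0.7, 0.3, 0.7]
grip_width: 0.0596
gripper_force: 0.0
```

```bash
python3 -m inch '[{"jaw":0.3,"dx":0,"dy":0,"dz":0,"turn":-0.145},{"jaw":0.3,"dx":-0.0013,"dy":-0.0005,"dz":0.01,"turn":0},{"jaw":0.3,"dx":0,"dy":0,"dz":0.01,"turn":0},{"jaw":0.3,"dx":0,"dy":0,"dz":0.01,"turn":0},{"jaw":0.3,"dx":0,"dy":0,"dz":0.01,"turn":0},{"jaw":0.3,"dx":0,"dy":0,"dz":0.01,"turn":0},{"jaw":0.3,"dx":0,"dy":0,"dz":0,"turn":0},{"jaw":0.3,"dx":0,"dy":0,"dz":0,"turn":0}]'
python3 -m inch '[{"jaw":1,"dx":0,"dy":0,"dz":0,"turn":0},{"jaw":1,"dx":0,"dy":0,"dz":0,"turn":0},{"jaw":1,"dx":0,"dy":0,"dz":0,"turn":0},{"jaw":1,"dx":0,"dy":0,"dz":0,"turn":0},{"jaw":1,"dx":0,"dy":0,"dz":0,"turn":0},{"jaw":1,"dx":0,"dy":0,"dz":0,"turn":0},{"jaw":1,"dx":0,"dy":0,"dz":0,"turn":0},{"jaw":1,"dx":0,"dy":0,"dz":0,"turn":0}]' 60
```

```text
time: 18.65
tool_pos: [0.515, -0.0344, 0.2117]
eef_rot: [-3.141, 0.0, -1.917]
wrist_force: [-1.0, 0.5, 0.4]
grip_width: 0.0601
gripper_force: 0.0
time: 19.65
tool_pos: [0.5169, -0.0351, 0.2129]
eef_rot: [-3.136, 0.0, -1.918]
wrist_force: [9.2, -5.4, 7.0]
grip_width: 0.0157
gripper_force: 58.4
```

```bash
python3 -m inch '[{"jaw":1,"dx":0,"dy":0.0015,"dz":-0.001,"turn":0},{"jaw":1,"dx":0,"dy":0.0015,"dz":0,"turn":0},{"jaw":1,"dx":0,"dy":0,"dz":0,"turn":0},{"jaw":1,"dx":0,"dy":0,"dz":0,"turn":0},{"jaw":1,"dx":0,"dy":0,"dz":0,"turn":0},{"jaw":1,"dx":0,"dy":0,"dz":0,"turn":0},{"jaw":1,"dx":0,"dy":0,"dz":0,"turn":0},{"jaw":1,"dx":0,"dy":0,"dz":0,"turn":0}]' 60
python3 - <<'E'
from h import *
o=r.get_obs();print(o['moment'],o['tool_pos'])
S=grab_frame("side")
a=cv2.cvtColor(S["frame"][195:250,300:345],cv2.COLOR_RGB2HSV)
m=cv2.inRange(a,(15,90,60),(35,255,255));k,l,st,ce=cv2.connectedComponentsWithStats(m); i=1+st[1:,4].argmax(); print("brass",st[i],ce[i]+[300,195])
w=cv2.inRange(a,(0,0,150),(180,60,255)); ys,xs=np.where(w[5:,:]>0); print(len(xs))
E
```

```text
time: 20.65
tool_pos: [0.5143, -0.0341, 0.2132]
eef_rot: [-3.137, 0.0, -1.918]
wrist_force: [13.9, -6.1, -4.6]
grip_width: 0.0154
gripper_force: 59.0
[-1.26033469 -3.16979603 -0.02663017] [ 0.51425005 -0.03413244  0.2131813 ]
brass [ 10   0  18  19 226] [318.49115044 205.53097345]
157
```

```bash
python3 -m inch '[{"jaw":0.3,"dx":0,"dy":0,"dz":0,"turn":0},{"jaw":0.3,"dx":0,"dy":0,"dz":0,"turn":0},{"jaw":0.3,"dx":0,"dy":0,"dz":-0.03,"turn":0},{"jaw":0.3,"dx":0.02,"dy":0,"dz":-0.04,"turn":0},{"jaw":0.3,"dx":0.054,"dy":0,"dz":0,"turn":0},{"jaw":0.3,"dx":0.054,"dy":0,"dz":0,"turn":0},{"jaw":0.3,"dx":0.054,"dy":0,"dz":0,"turn":0},{"jaw":0.3,"dx":0.054,"dy":0,"dz":0,"turn":0}]'
cat > look.py <<'E'
from h import *
import sys
S=grab_frame("side");T=grab_frame("top")
out=[]
for f,(x,y),n in ((S,(262,170),"s"),(T,(290,175),"t")):
    im=f["frame"][:,:,::-1].copy(); cv2.imwrite(f"pics/{n}_{sys.argv[1]}.png",im)
    out.append(cv2.resize(im[y:y+125,x:x+125],(0,0),fx=3.2,fy=3.2,interpolation=cv2.INTER_CUBIC))
cv2.imwrite(f"pics/c_{sys.argv[1]}.png",np.hstack(out))
a=cv2.cvtColor(T["frame"][205:245,335:375],cv2.COLOR_RGB2HSV)
m=cv2.inRange(a,(0,0,185),(180,45,235))
m=cv2.morphologyEx(m,cv2.MORPH_OPEN,np.ones((3,3),np.uint8))
k,l,st,ce=cv2.connectedComponentsWithStats(m)
for i in range(1,k): print("top grey",st[i]+[335,205,0,0,0],ce[i]+[335,205])
E
python3 look.py 5
```

```text
time: 21.7
tool_pos: [0.4309, -0.2568, 0.2825]
eef_rot: [-3.142, 0.0, -1.917]
wrist_force: [0.7, -0.0, 0.1]
grip_width: 0.0598
gripper_force: 0.0
top grey [354 224   7   8  48] [356.95833333 227.41666667]
top grey [348 226   4   6  19] [349.42105263 228.47368421]
```

View pics/c_5.png

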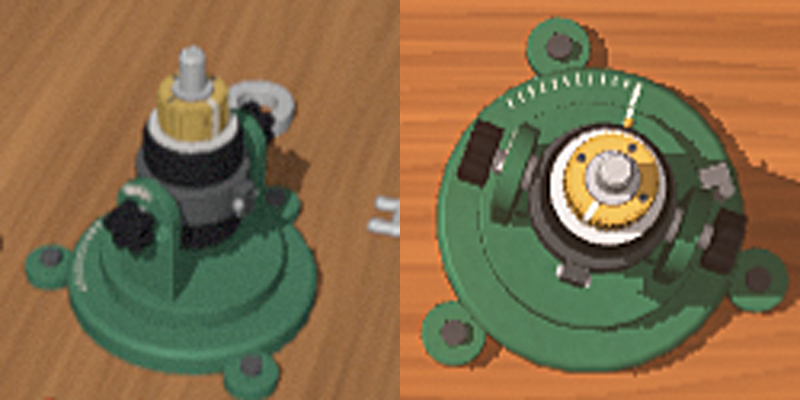

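Shaft disc centre is now at top pixel (357,227.4) against an expected ~(357.8,228.6), so the lean is about 0.7°. The nut's white line at about 149° gives nut_turn ≈ 2.9. Next I approach the nut with the wrist wound back.

```bash
python3 -m inch '[{"jaw":0.1,"dx":-0.0475,"dy":0,"dz":0,"turn":0},{"jaw":0.1,"dx":-0.0475,"dy":0,"dz":0,"turn":0},{"jaw":0.1,"dx":-0.0475,"dy":0,"dz":0,"turn":0},{"jaw":0.1,"dx":-0.0475,"dy":-0.002,"dz":0,"turn":0},{"jaw":0.1,"dx":-0.0475,"dy":0,"dz":0,"turn":0},{"jaw":0.1,"dx":0,"dy":0,"dz":0,"turn":-0.17},{"jaw":0.1,"dx":0,"dy":0,"dz":0,"turn":-0.17},{"jaw":0.1,"dx":0,"dy":0,"dz":0,"turn":-0.17}]'
python3 -m inch '[{"jaw":0.1,"dx":0,"dy":0,"dz":0.005,"turn":-0.17},{"jaw":0.1,"dx":0,"dy":0,"dz":0.005,"turn":-0.17},{"jaw":0.1,"dx":0,"dy":0,"dz":0.005,"turn":-0.17},{"jaw":0.1,"dx":0,"dy":0,"dz":0.005,"turn":-0.17},{"jaw":0.1,"dx":0,"dy":0,"dz":0.005,"turn":-0.17},{"jaw":0.1,"dx":0,"dy":0,"dz":0.005,"turn":-0.17},{"jaw":0.1,"dx":0,"dy":0,"dz":0.005,"turn":-0.17},{"jaw":0.1,"dx":0,"dy":0,"dz":0,"turn":0}]'
python3 -c "
from workcell import r;o=r.get_obs();print(o['qpos'],o['tool_pos'])"
```

```text
time: 22.8
tool_pos: [0.5143, -0.032, 0.2824]
eef_rot: [3.141, 0.0, -1.401]
wrist_force: [0.3, 0.0, -0.2]
grip_width: 0.0771
gripper_force: 0.0
time: 23.8
tool_pos: [0.5141, -0.0323, 0.2472]
eef_rot: [3.142, 0.001, -0.218]
wrist_force: [0.1, 0.3, 0.0]
grip_width: 0.0769
gripper_force: 0.0
[-6.28350876e-02  2.45482291e-01  8.33750469e-05  1.32617606e+00
  1.14662465e-04 -2.98646262e+00] [ 0.51411261 -0.03231278  0.24716393]
```

```bash
python3 -m inch '[{"jaw":0.1,"dx":-0.0002,"dy":0.0018,"dz":0.01,"turn":0},{"jaw":0.1,"dx":0,"dy":0,"dz":0.01,"turn":0},{"jaw":0.1,"dx":0,"dy":0,"dz":0.01,"turn":0},{"jaw":0.1,"dx":0,"dy":0,"dz":0.01,"turn":0},{"jaw":0.1,"dx":0,"dy":0,"dz":0.01,"turn":0},{"jaw":0.1,"dx":0,"dy":0,"dz":0.01,"turn":0},{"jaw":0.1,"dx":0,"dy":0,"dz":0.01,"turn":0},{"jaw":0.1,"dx":0,"dy":0,"dz":0,"turn":0}]'
python3 -m inch '[{"jaw":1,"dx":0,"dy":0,"dz":0,"turn":0},{"jaw":1,"dx":0,"dy":0,"dz":0,"turn":0},{"jaw":1,"dx":0,"dy":0,"dz":0,"turn":0},{"jaw":1,"dx":0,"dy":0,"dz":0,"turn":0},{"jaw":1,"dx":0,"dy":0,"dz":0,"turn":0},{"jaw":1,"dx":0,"dy":0,"dz":0,"turn":0},{"jaw":1,"dx":0,"dy":0,"dz":0,"turn":0},{"jaw":1,"dx":0,"dy":0,"dz":0,"turn":0}]' 60
python3 -c "
from workcell import r;o=r.get_obs();print(o['moment'],o['tool_pos'])"
```

```text
time: 24.8
tool_pos: [0.5134, -0.0344, 0.1766]
eef_rot: [3.141, 0.001, -0.217]
wrist_force: [0.1, 0.2, 0.9]
grip_width: 0.077
gripper_force: 0.0
time: 25.8
tool_pos: [0.5147, -0.0326, 0.1787]
eef_rot: [-3.137, -0.002, -0.216]
wrist_force: [-0.9, 15.8, 12.1]
grip_width: 0.0465
gripper_force: 60.1
[3.27671841 0.15886302 0.07806692] [ 0.51471697 -0.03259547  0.17872431]
```

```bash
python3 -m inch '[{"jaw":1,"dx":0,"dy":-0.0015,"dz":-0.0018,"turn":0},{"jaw":1,"dx":0,"dy":0,"dz":0,"turn":0},{"jaw":1,"dx":0,"dy":0,"dz":0.00005,"turn":0.15},{"jaw":1,"dx":0,"dy":0,"dz":0.00005,"turn":0.15},{"jaw":1,"dx":0,"dy":0,"dz":0.00005,"turn":0.15},{"jaw":1,"dx":0,"dy":0,"dz":0.00005,"turn":0.15},{"jaw":1,"dx":0,"dy":0,"dz":0,"turn":0},{"jaw":1,"dx":0,"dy":0,"dz":0,"turn":0}]' 80
python3 -c "
from workcell import r;o=r.get_obs();print(o['moment'],o['tool_pos'])"
```

```text
time: 26.8
tool_pos: [0.5146, -0.0325, 0.1789]
eef_rot: [-3.141, 0.0, -0.817]
wrist_force: [4.8, 4.5, -8.8]
grip_width: 0.0454
gripper_force: 86.5
[ 0.72865487 -0.84485681 -0.10202908] [ 0.51455824 -0.0324554   0.17894612]
```

```bash
python3 -m inch '[{"jaw":1,"dx":0,"dy":0,"dz":0.0003,"turn":0.17},{"jaw":1,"dx":0,"dy":0,"dz":0.0002,"turn":0.17},{"jaw":1,"dx":0,"dy":0,"dz":0.0001,"turn":0.17},{"jaw":1,"dx":0,"dy":0,"dz":0.0001,"turn":0.17},{"jaw":1,"dx":0,"dy":0,"dz":0.0001,"turn":0.17},{"jaw":1,"dx":0,"dy":0,"dz":0.0001,"turn":0.17},{"jaw":1,"dx":0,"dy":0,"dz":0.0001,"turn":0.17},{"jaw":1,"dx":0,"dy":0,"dz":0,"turn":0}]' 80
python3 -c "
from workcell import r;o=r.get_obs();print(o['moment'],o['tool_pos'])"
```

```text
time: 27.8
tool_pos: [0.5145, -0.0324, 0.1785]
eef_rot: [-3.141, 0.001, -2.007]
wrist_force: [1.0, 5.5, 2.3]
grip_width: 0.0453
gripper_force: 87.6
[ 1.20293346  0.5349742  -0.09460953] [ 0.51445209 -0.0324053   0.17845937]
```

```bash
python3 -m inch '[{"jaw":1,"dx":0,"dy":0,"dz":0.00005,"turn":0.15},{"jaw":1,"dx":0,"dy":0,"dz":0.00005,"turn":0.15},{"jaw":1,"dx":0,"dy":0,"dz":0.00005,"turn":0.15},{"jaw":1,"dx":0,"dy":0,"dz":0.00005,"turn":0.15},{"jaw":1,"dx":0,"dy":0,"dz":0.00005,"turn":0.15},{"jaw":1,"dx":0,"dy":0,"dz":0.00005,"turn":0.15},{"jaw":1,"dx":0,"dy":0,"dz":0,"turn":0},{"jaw":1,"dx":0,"dy":0,"dz":0,"turn":0}]' 80
python3 -c "
from workcell import r;o=r.get_obs();print(o['moment'],o['tool_pos'])"
python3 -m inch '[{"jaw":1,"dx":0,"dy":0,"dz":0,"turn":0.05},{"jaw":1,"dx":0,"dy":0,"dz":0,"turn":0.05},{"jaw":1,"dx":0,"dy":0,"dz":0,"turn":0},{"jaw":1,"dx":0,"dy":0,"dz":0,"turn":0},{"jaw":1,"dx":0,"dy":0,"dz":0,"turn":0},{"jaw":1,"dx":0,"dy":0,"dz":0,"turn":0},{"jaw":1,"dx":0,"dy":0,"dz":0,"turn":0},{"jaw":1,"dx":0,"dy":0,"dz":0,"turn":0}]' 80
python3 -c "
from workcell import r;o=r.get_obs();print(o['moment'],o['tool_pos'],o['qpos'][5])"
```

```text
time: 28.8
tool_pos: [0.5145, -0.0324, 0.1782]
eef_rot: [3.141, 0.001, -2.904]
wrist_force: [1.8, 5.2, 2.0]
grip_width: 0.0458
gripper_force: 87.6
[ 1.38606179  0.28775341 -0.08815668] [ 0.51452001 -0.03235081  0.17819279]
time: 29.8
tool_pos: [0.5145, -0.0323, 0.1782]
eef_rot: [3.14, 0.001, -3.004]
wrist_force: [1.3, 4.6, 2.6]
grip_width: 0.0457
gripper_force: 87.6
[ 1.37297242  0.20304464 -0.08241562] [ 0.5145086  -0.03234276  0.17815478] -0.2011251597621778
```

```bash
python3 -m inch '[{"jaw":1,"dx":0,"dy":0,"dz":0,"turn":0.04},{"jaw":1,"dx":0,"dy":0,"dz":0,"turn":0.04},{"jaw":1,"dx":0,"dy":0,"dz":0,"turn":0.04},{"jaw":1,"dx":0,"dy":0,"dz":0,"turn":0.04},{"jaw":1,"dx":0,"dy":0,"dz":0,"turn":0},{"jaw":1,"dx":0,"dy":0,"dz":0,"turn":0},{"jaw":1,"dx":0,"dy":0,"dz":0,"turn":0},{"jaw":1,"dx":0,"dy":0,"dz":0,"turn":0}]' 80
python3 -c "
from workcell import r;o=r.get_obs();print(o['moment'],o['tool_pos'],o['qpos'][5])"
```

```text
time: 30.8
tool_pos: [0.5145, -0.0324, 0.1781]
eef_rot: [3.141, 0.001, 3.121]
wrist_force: [0.5, 5.7, 2.2]
grip_width: 0.0456
gripper_force: 87.6
[1.30577618 0.1386925  2.46358588] [ 0.5145216  -0.03235509  0.17811901] -0.042873557142604254
```

The moment jumped to 2.5 N m, so the nut has bottomed. I'll unwind in small steps to find where the torque vanishes.

```bash
for i in 1; do python3 -m inch '[{"jaw":1,"dx":0,"dy":0,"dz":0,"turn":-0.02},{"jaw":1,"dx":0,"dy":0,"dz":0,"turn":0},{"jaw":1,"dx":0,"dy":0,"dz":0,"turn":0},{"jaw":1,"dx":0,"dy":0,"dz":0,"turn":0},{"jaw":1,"dx":0,"dy":0,"dz":0,"turn":0},{"jaw":1,"dx":0,"dy":0,"dz":0,"turn":0},{"jaw":1,"dx":0,"dy":0,"dz":0,"turn":0},{"jaw":1,"dx":0,"dy":0,"dz":0,"turn":0}]' 80 | grep -E 'eef|time'
python3 -c "
from workcell import r;o=r.get_obs();print(o['moment'],o['qpos'][5])"; done
python3 -m inch '[{"jaw":1,"dx":0,"dy":0,"dz":0,"turn":-0.02},{"jaw":1,"dx":0,"dy":0,"dz":0,"turn":0},{"jaw":1,"dx":0,"dy":0,"dz":0,"turn":0},{"jaw":1,"dx":0,"dy":0,"dz":0,"turn":0},{"jaw":1,"dx":0,"dy":0,"dz":0,"turn":0},{"jaw":1,"dx":0,"dy":0,"dz":0,"turn":0},{"jaw":1,"dx":0,"dy":0,"dz":0,"turn":0},{"jaw":1,"dx":0,"dy":0,"dz":0,"turn":0}]' 80 | grep -E 'eef|time'
python3 -c "
from workcell import r;o=r.get_obs();print(o['moment'],o['qpos'][5])"
```

```text
time: 31.8
eef_rot: [3.14, 0.001, 3.14]
[1.3886421  0.12510475 1.45926901] -0.062169874108993765
time: 32.8
eef_rot: [3.14, 0.001, -3.124]
[1.54080235 0.09159318 0.44213209] -0.08129005298646262
```

Zero torque lies about 0.01 rad further on, at yaw ≈ -3.115. Next comes the quarter turn back, plus an uprightness check from the saved top picture.

```bash
python3 -m inch '[{"jaw":1,"dx":0,"dy":0,"dz":-0.00005,"turn":-0.158},{"jaw":1,"dx":0,"dy":0,"dz":-0.00005,"turn":-0.158},{"jaw":1,"dx":0,"dy":0,"dz":-0.00005,"turn":-0.158},{"jaw":1,"dx":0,"dy":0,"dz":-0.00005,"turn":-0.158},{"jaw":1,"dx":0,"dy":0,"dz":-0.00005,"turn":-0.158},{"jaw":1,"dx":0,"dy":0,"dz":-0.00005,"turn":-0.158},{"jaw":1,"dx":0,"dy":0,"dz":-0.00005,"turn":-0.158},{"jaw":1,"dx":0,"dy":0,"dz":-0.00005,"turn":-0.158}]' 80 | grep -E 'eef|time'
python3 -m inch '[{"jaw":1,"dx":0,"dy":0,"dz":-0.00005,"turn":-0.158},{"jaw":1,"dx":0,"dy":0,"dz":-0.00005,"turn":-0.16},{"jaw":1,"dx":0,"dy":0,"dz":0,"turn":0},{"jaw":1,"dx":0,"dy":0,"dz":0,"turn":0},{"jaw":1,"dx":0,"dy":0,"dz":0,"turn":0},{"jaw":1,"dx":0,"dy":0,"dz":0,"turn":0},{"jaw":1,"dx":0,"dy":0,"dz":0,"turn":0},{"jaw":1,"dx":0,"dy":0,"dz":0,"turn":0}]' 80
python3 - <<'E'
from h import *
print(r.get_obs()['moment'])
T=grab_frame("top")
for n,lo in (("top1",0),("t_5",0)):
    im=cv2.imread(f"pics/{n}.png"); a=cv2.cvtColor(im,cv2.COLOR_BGR2HSV)[200:260,325:385]
    w=cv2.inRange(a,(0,0,190),(180,40,255)); b=cv2.inRange(a,(12,70,50),(38,255,255)); 
    m=cv2.morphologyEx(w|b,cv2.MORPH_CLOSE,np.ones((5,5),np.uint8))
    cs=max(cv2.findContours(m,cv2.RETR_EXTERNAL,cv2.CHAIN_APPROX_NONE)[0],key=cv2.contourArea)
    (cx,cy),rad=cv2.minEnclosingCircle(cs); e=cv2.fitEllipse(cv2.convexHull(cs)); print(n,"outer",e[0][0]+325,e[0][1]+200,e[1],cv2.boundingRect(cs))
for c in ([.5144,-.0346],): print([px(T,[*c,z]) for z in (.155,.215)])
k=[px(T,[.5144+.01*.943*s,-.0346-.01*.334*s,.215]) for s in (0,1)]; print("px per cm lean",k[1]-k[0])
E
```

```text
time: 33.8
eef_rot: [-3.141, 0.001, -1.855]
time: 34.8
tool_pos: [0.5145, -0.0325, 0.1786]
eef_rot: [-3.141, 0.001, -1.542]
wrist_force: [1.8, 6.6, 2.5]
grip_width: 0.0452
gripper_force: 87.6
[1.17433686 0.33032326 0.09800955]
top1 outer 360.0048484802246 226.35029792785645 (57.10774230957031, 65.4057846069336) (6, 0, 54, 60)
t_5 outer 362.03952407836914 229.28470611572266 (50.07905960083008, 69.72807312011719) (8, 0, 52, 60)
[array([354.90557354, 233.46691231]), array([357.76051437, 228.36551426])]
px per cm lean [ 2.07619193 -5.80361632]
```

```bash
python3 -m inch '[{"jaw":1,"dx":-0.0004,"dy":0.001,"dz":0,"turn":0},{"jaw":1,"dx":-0.0003,"dy":0.0008,"dz":0,"turn":0},{"jaw":1,"dx":0,"dy":0,"dz":0,"turn":0},{"jaw":1,"dx":0,"dy":0,"dz":0,"turn":0},{"jaw":1,"dx":0,"dy":0,"dz":0,"turn":0},{"jaw":1,"dx":0,"dy":0,"dz":0,"turn":0},{"jaw":1,"dx":0,"dy":0,"dz":0,"turn":0},{"jaw":1,"dx":0,"dy":0,"dz":0,"turn":0}]' 80
python3 - <<'E'
from h import *
print(r.get_obs()['moment'])
out=[]
for n,(x,y) in (("side",(262,170)),("top",(290,175))):
    f=grab_frame(n); im=f["frame"][:,:,::-1].copy()
    out.append(cv2.resize(im[y:y+125,x:x+125],(0,0),fx=3.2,fy=3.2,interpolation=cv2.INTER_CUBIC))
cv2.imwrite("pics/c6.png",np.hstack(out))
E
```

```text
time: 35.85
tool_pos: [0.5141, -0.0323, 0.1787]
eef_rot: [-3.138, -0.0, -1.542]
wrist_force: [14.2, 2.0, -6.1]
grip_width: 0.0458
gripper_force: 86.8
[ 0.25888763 -2.15952829  0.11519159]
```

View pics/c6.png

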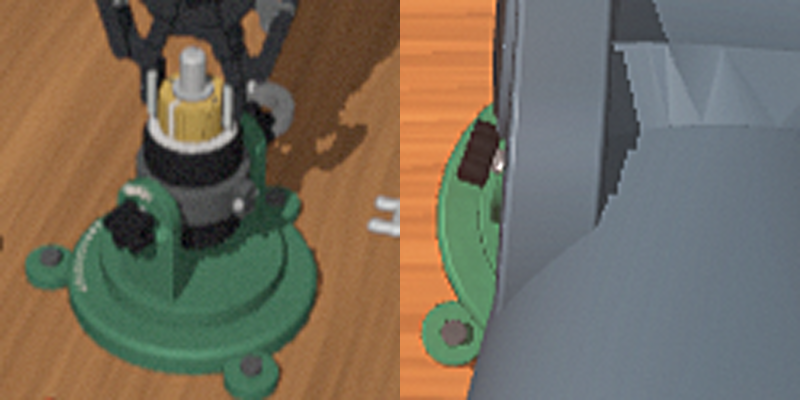

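In the side crop the shaft stands upright at (192,65), the pads hold the nut, and the white line at (172,115) is where a quarter turn off puts it. I'll relax the side push and hand in.

```bash
python3 -m inch '[{"jaw":1,"dx":0.0002,"dy":-0.0008,"dz":0.0003,"turn":0},{"jaw":1,"dx":0,"dy":0,"dz":0,"turn":0},{"jaw":1,"dx":0,"dy":0,"dz":0,"turn":0},{"jaw":1,"dx":0,"dy":0,"dz":0,"turn":0},{"jaw":1,"dx":0,"dy":0,"dz":0,"turn":0},{"jaw":1,"dx":0,"dy":0,"dz":0,"turn":0},{"jaw":1,"dx":0,"dy":0,"dz":0,"turn":0},{"jaw":1,"dx":0,"dy":0,"dz":0,"turn":0}]' 80
python3 -c "
from workcell import r;print(r.close_job())"
```

```text
time: 36.95
tool_pos: [0.5143, -0.0324, 0.1786]
eef_rot: [-3.139, 0.0, -1.542]
wrist_force: [5.5, 3.7, 1.7]
grip_width: 0.0454
gripper_force: 87.7
the job is handed in; nothing more can be done
None
```

The job is handed in at 37 s: turntable on its stop, spindle upright to within about 1° by my camera estimate, nut bottomed then backed off a quarter turn and still gripped (no verdict was returned).

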